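Hang the saddle caddy on the rail and store the long nozzle

TASK

Lift the two-pocket metal caddy and hang it astride the bar of the rail stand, between the bar's two collars, so that it sits fully down on the bar, and let go of it. Then stand the cookie press's long nozzle, wide end down, in the caddy pocket on the robot's side of the bar. Leave the short nozzle and everything else where they are.

Things in the scene. Friction and masses are not known exactly. Their poses are not given: they have to be found in the camera images.
- rail: Fixed rail stand: dark base plate 70 x 340 x 8 mm, two round posts 154 mm either side of its middle, carrying a level square bar along the stand's y axis. Origin: centre of the base plate's underside, on the table straight below the bar's middle; z up; -x points to the robot's side (the stand is turned by up to 0.2 rad).
- bar_mid (a point): Middle of the bar's top face, 150 mm above the table, axes as the rail stand's. Square steel bar, 12 x 12 mm section, 330 mm long. Two dark round collars (26 mm diameter, 12 mm wide, centred 56 mm either side of this point) leave 100 mm of bare bar between them.
- caddy: Loose bare-metal caddy, 112 (x) x 70 (y) x 100 mm tall, about 350 g, same from both sides: an inverted U with an open-topped pocket outside each leg. Pockets: 40 mm tall, inside 40 (x) x 64 (y) mm, floor 3 mm thick, centres at x = +33 and -33 mm. Origin: centre of its underside; z up. Hung on the bar (12 mm thick) its origin is 53 mm above the table.
- caddy_top (a point): Centre of the top of the caddy's inverted U, 100 mm above its origin. The U is 3 mm sheet, 26 mm over its outside (x), 70 mm wide (y); the slot between its legs is 20 mm wide, runs along y, is open below and at both ends; its roof's underside is 97 mm above the origin. From 40 to 100 mm up the outside of the legs is bare and can be gripped (26 mm, along x).
- long_nozzle: Loose metal nozzle, the taller of the two on the tray, standing on its wide end: 85 mm tall, foot flange 32 mm in diameter and 10 mm high, 25 mm in diameter just above it (16 mm up), tapering evenly to 18 mm at the top (about 21 mm at 60 mm up); about 30 g. Origin: centre of its wide end; z towards the narrow end.
- short_nozzle: Loose short cone nozzle on the tray, 40 mm tall, 36 mm in diameter at its foot, 14 mm at its tip. To be left alone. It and the long nozzle may stand in each other's place, about 100 mm apart. Origin: centre of its wide end.
- tray: Fixed stainless tea tray, 140 (x) x 230 (y) x 12 mm with a 4 mm thick floor and a low rim, small loop handles at its y ends; the nozzles stand on it. Origin: centre of its underside.
- bowl: Footed glass bowl, 136 mm in diameter, 102 mm tall. To be left alone. Origin: centre of its underside.
- dish: Small white ceramic dish with a gold rim, 100 mm in diameter, 20 mm tall. To be left alone. Origin: centre of its underside.
- press: Metal cookie press with a ratchet lever, lying on its side along its own y axis, about 300 mm long, 105 mm wide, 56 mm tall. To be left alone. Origin: on the table below its barrel.
- container: Closed yellow plastic container with four snap latches, 120 x 180 x 92 mm. To be left alone. Origin: centre of its underside.
Mind the look-alikes: they are no part of the job. What is shaped like the caddy but green is not meant. Leave any purple look-alike of the long_nozzle alone.

How it is judged:
On the way, in this order (a step that is already met when the one before it is completed fails the run):
1. the caddy hangs astride the bar between the collars, fully down, let go of, with the long nozzle not yet in a pocket (x of caddy in the frame of rail between -0.008 and 0.008 m and y of caddy in the frame of rail between -0.022 and 0.022 m and z of caddy in the frame of rail between 0.048 and 0.058 m and angle between caddy's own z axis and vertical below 0.12 rad and angle between the y axis of caddy and the y axis of rail, either way round below 0.2 rad and contact force between the fingers and caddy below 0.2 N and linear speed of caddy below 0.03 m/s and distance between long_nozzle and caddy above 0.08 m), for 0.3 s.
2. the long nozzle stands in the robot-side pocket, let go of (x of long_nozzle in the frame of rail between -0.055 and -0.012 m and y of long_nozzle in the frame of caddy between -0.032 and 0.032 m and z of long_nozzle in the frame of rail between 0.048 and 0.075 m and angle between long_nozzle's own z axis and vertical below 0.45 rad and contact force between the fingers and long_nozzle below 0.2 N and linear speed of long_nozzle below 0.03 m/s), for 0.3 s.
At the end, for the whole second after the job is handed in: Caddy on the bar: 8 mm across, 22 mm along from its middle, origin 48-58 mm up, tilt < 0.12, turn < 0.2 rad. Long nozzle in the robot-side pocket: foot 12-55 mm from the bar line, within 32 mm of the caddy's middle, 48-75 mm up, narrow end up, tilt < 0.45 rad. Both released, at rest (all of step 2 and x of caddy in the frame of rail between -0.008 and 0.008 m and y of caddy in the frame of rail between -0.022 and 0.022 m and z of caddy in the frame of rail between 0.048 and 0.058 m and angle between caddy's own z axis and vertical below 0.12 rad and angle between the y axis of caddy and the y axis of rail, either way round below 0.2 rad and contact force between the fingers and caddy below 0.2 N and linear speed of caddy below 0.03 m/s); the robot touches nothing.
It fails at once if the footed glass bowl is moved more than 30 mm (distance of bowl from where it was at the start of the episode above 0.03 m).
It fails at once if the gold-rimmed dish is moved more than 30 mm (distance of dish from where it was at the start of the episode above 0.03 m).
It fails at once if the cookie press is moved more than 30 mm (distance of press from where it was at the start of the episode above 0.03 m).
It fails at once if the yellow container is moved more than 30 mm (distance of container from where it was at the start of the episode above 0.03 m).
It fails at once if the short nozzle is moved more than 30 mm (distance of short_nozzle from where it was at the start of the episode above 0.03 m).
It also fails if it takes over 67 s, if anything falls off the work surface, if the arm or the gripper's body presses on something with over 40 N, if the wrist force passes 120 N, or if a joint passes its speed limit or range.

ROBOT

A 6-joint arm with a two-finger parallel gripper is mounted at the origin on the work surface. World frame = base frame: x ahead of the robot, y to its left, z up, the work surface at z = 0. Lengths are in m, angles in rad, forces in N, time in s.
With the tool pointing down it reaches from about 0.35 to 0.925 m from the base axis. Payload 6.4 kg.
Tool frame: the origin (TCP) lies at the very end of the fingers, on their centre line; the grasp point (between the pads) lies 19 mm behind it; z points along the fingers, y is the direction in which the jaws open and shut (so a half turn about z gives the same grasp; the last joint's range is limited). The gripper opens to 94 mm and grips with 3 to 60 N. Pads are 16 mm wide; open, the fingers measure 119 mm over their backs; the gripper's body (75 mm by 177 mm) begins 78 mm behind the grasp point.
Start: joints at [0.983, 0.245, 1.558, -0, 1.339, -0.174], TCP at [0.261, 0.595, 0.175] pointing down, gripper open.
Joint ranges: [-3.13, 3.13], [-1.02, 2.26], [0.13, 2.54], [-0.95, 4.09], [0.21, 2.88], [-2.74, 2.74]. Speed limits (rad/s): [2.57, 2.57, 3.14, 3.14, 3.14, 3.14].

INTERFACE

Orientations are given as a unit quaternion [w, x, y, z].
In Python, from station import telemetry, eyes, workorder, cut_out, mark_of gives the robot as it stands. The module is installed in compiled form; this text tells all that it offers.
- The arm moves only by the tool carry_out, never from a script. Its argument "plan" is a list that holds one entry, the list of rows, each a list of 7 numbers: the opening, from 0 (shut) to 1 (fully open), then the shift along the tool's x, y, z in units of 40 mm (1.0 is 40 mm), then the turn, a rotation vector about the tool's x, y, z in units of 5 degrees (1.0 is 5 degrees). In form: [[[grip, tx, ty, tz, ax, ay, az], ...]]. A call has 1 to 20 rows; each row shifts and turns the commanded pose from where the row before left it, along the tool's axes as they then stand; what a row does not reach is not made up. A row lasts 1/12 s, in which the tool goes at most 41.7 mm and 7.16 degrees, less where a joint would pass 70% of its speed; a pose out of reach is approached as far as the arm can. A call is refused whole if a number of a shift passes 1 or a number of a turn 1, either way. A call with a gripper value outside its range is refused whole. The fingers move at their own pace and stop on an object; the grip force is fixed at half the most. Time passes only in rows, so rows that do not move let the fingers close. It gives the time, the measured TCP pose, the force and the opening at its end, in the units of the state.
- telemetry.read_state(): the state, without advancing time (a new reading comes with each control period).
- eyes.snapshot(name): name is "side" or "top" or "wrist"; returns (picture, depth): 384x512x3 uint8, blue, green, red; 384x512 float32, m along the optical axis (not along the pixel's ray), 0 where there is no reading.
- eyes.calibration(name): a dict with "intrinsics" (3x3 intrinsics, pixels), "k1" (the pictures are not rectified: a ray, as slopes to the right and down, at radius r is drawn at 1 + k1 r^2 times it, then the intrinsics apply), "rvec" (rotation vector, rad) and "tvec" (3), from world to camera coordinates, as OpenCV has them. Camera axes: x right, y down, z forward; pixel columns grow to the right and rows downward; lengths in m; the calibration is good to about 2 mm. A picture is of the moment at which its call begins: read the wrist's pose just before it. calibration takes no time and is no camera call; for the wrist camera it gives the pose at the moment of the call.
- workorder.hand_in(): hands the job in, once; it reports no verdict.
Trained networks look in the newest picture that a camera, given by its name, has taken for a name from the list of things; names that differ only in an ending like _2 or _b are one class to them, and where a whole thing is asked for, a point or a joint stands for the part that bears it (a point fixed in the world has none). Each returns a list of dicts, best first, with "conf" (0 to 1); they miss things now and then, are a little off and sometimes report something else, mostly with a low value. They report only what shows in the picture. A call takes as long as a camera call. They do not tell look-alikes from the thing itself.
- cut_out(camera, thing): "mask" (384x512 bool, what is visible of it) and "bbox" ([centre column, centre row, width, height] in pixels, round what is visible of it).
- mark_of(camera, thing): "location" ([column, row] in pixels: a listed point, or the origin of a listed thing).
The state is a dict: "t": time; "q": joint angles; "qd": joint speeds; "joint_efforts": joint torques, N m; "ee_pos": TCP position; "eef_rot": TCP orientation; "wrist_force": force on the tool from outside, world axes, zero at the start; "wrist_torque": the same for the moment, N m; "gripper_width": finger opening in m.
Only numpy, scipy, OpenCV 4.12 (cv2) and the standard library are available. Lean on these libraries where they do the work, as an engineer would, in place of code of your own. Each camera call takes 0.05 s, during which the arm holds its last target. There are 200 camera calls.

## Working session

There is one attempt and no reset: what is moved stays moved. The work goes in short steps, Python scripts to look and compute and a tool call to move; the robot and the scene stay as the last step left them, time stands still between calls to the robot, and variables do not carry over. Pictures are saved under pics/ and viewed, about 8 in all and at most 12, crops included, and the job is handed in when it is done.

Besides the shell and the picture viewer there is one more tool, called after "Emit:" by a JSON object that holds its "fn" and its "kwargs". carry_out: Moves the arm, as the interface text tells. Its arguments: {"type":"object","properties":{"plan":{"type":"array","items":{"type":"array","items":{"type":"array","items":{"type":"number"}}}}},"required":["plan"]}

```bash
mkdir -p pics
cat > h.py <<'E'
import numpy as np, cv2
from station import telemetry, eyes, workorder, cut_out, mark_of
from scipy.spatial.transform import Rotation as R
def cam(n):
    c=eyes.calibration(n); return np.array(c["intrinsics"]),c["k1"],R.from_rotvec(np.ravel(c["rvec"])).as_matrix(),np.ravel(c["tvec"])
def rays(n,px,C=None):
    K,k1,Rm,t=C or cam(n)
    u=cv2.undistortPoints(np.array(px,float).reshape(-1,1,2),K,np.array([k1,0,0,0,0.]))[:,0]
    return np.c_[u,np.ones(len(u))],Rm,t
def at_z(n,px,z,C=None):   # intersect pixel rays with world plane z
    d,Rm,t=rays(n,px,C); d=d@Rm; o=-Rm.T@t
    return o+d*((z-o[2])/d[:,2])[:,None]
def cloud(n,mask,depth,C=None):
    v,u=np.nonzero(mask&(depth>0)); d,Rm,t=rays(n,np.c_[u,v],C)
    return (d*depth[v,u][:,None]-t)@Rm
E
cat > look.py <<'E'
from h import *
s=telemetry.read_state(); print(s['t'],s['ee_pos'],s['eef_rot'],s['gripper_width'])
for n in("top","side"):
    C=cam(n); p,d=eyes.snapshot(n); np.savez(f"{n}0.npz",p=p,d=d); cv2.imwrite(f"pics/{n}0.png",p)
    print(n,'cam at',-C[2].T@C[3])
    for th in("caddy","long_nozzle","short_nozzle","rail","tray","bowl","dish","press","container"):
        for m in cut_out(n,th)[:3]:
            if m['conf']<.25: continue
            P=cloud(n,m['mask'],d,C); bgr=p[m['mask']].mean(0)
            print(th,round(m['conf'],2),np.round(m['bbox']),'med',np.round(np.median(P,0),3),'lo',np.round(np.percentile(P,2,0),3),'hi',np.round(np.percentile(P,98,0),3),'bgr',np.round(bgr))
    for th in("bar_mid","caddy_top","long_nozzle"):
        for m in mark_of(n,th)[:3]: print('mark',th,round(m['conf'],2),np.round(m['location'],1), np.round(at_z(n,[m['location']],{"bar_mid":.15,"caddy_top":.1,"long_nozzle":.004}[th],C)[0],3))
E
python3 look.py; python3 -c "
import cv2,numpy as np
"
```

```text
0.0 [0.2609907  0.59459838 0.173752  ] [-3.43906840e-04  2.05414755e-01  9.78674557e-01 -8.78901978e-04] 0.09397101816517461
top cam at [0.36483798 0.02653649 1.13299838]
caddy 0.79 [356. 224.  41.  42.] med [ 0.501 -0.315  0.019] lo [ 0.444 -0.364 -0.   ] hi [ 0.558 -0.261  0.103] bgr [196. 208. 214.]
caddy 0.67 [390. 285.  48.  36.] med [ 0.319 -0.414  0.037] lo [ 0.277 -0.482  0.001] hi [ 0.368 -0.363  0.102] bgr [ 72. 142.  61.]
long_nozzle 0.54 [232. 237.  13.  12.] med [0.454 0.069 0.033] lo [0.443 0.055 0.001] hi [0.477 0.085 0.093] bgr [168. 182. 191.]
long_nozzle 0.46 [198. 279.  12.  12.] med [0.329 0.161 0.051] lo [0.313 0.151 0.008] hi [0.342 0.175 0.088] bgr [74. 38. 69.]
short_nozzle 0.62 [201. 235.   9.   7.] med [0.465 0.162 0.034] lo [0.454 0.152 0.016] hi [0.477 0.176 0.047] bgr [182. 196. 204.]
rail 0.98 [233. 178. 113.  41.] med [0.64  0.069 0.01 ] lo [ 0.599 -0.085  0.005] hi [0.68  0.227 0.155] bgr [125. 131. 142.]
tray 0.7 [218. 241.  86.  54.] med [0.446 0.112 0.005] lo [ 0.382 -0.     0.   ] hi [0.519 0.226 0.015] bgr [208. 224. 233.]
bowl 0.94 [109. 191.  45
[... 1503 characters left out ...]
ed [0.432 0.111 0.005] lo [ 0.378 -0.02   0.001] hi [0.519 0.224 0.015] bgr [187. 207. 214.]
bowl 0.95 [140. 302.  60.  61.] med [0.608 0.438 0.076] lo [0.51  0.39  0.008] hi [0.64  0.501 0.104] bgr [163. 178. 170.]
dish 0.67 [315. 225.  29.  22.] med [ 0.442 -0.131  0.01 ] lo [ 0.398 -0.175  0.003] hi [ 0.476 -0.067  0.025] bgr [214. 236. 245.]
dish 0.62 [330. 196.  26.  22.] med [ 0.463 -0.301  0.019] lo [ 0.437 -0.367  0.001] hi [ 0.509 -0.269  0.045] bgr [213. 230. 233.]
mark bar_mid 0.17 [275.3 268.1] [0.349 0.263 0.15 ]
mark caddy_top 0.92 [391.5 172.8] [ 0.317 -0.425  0.1  ]
mark long_nozzle 0.87 [301.2 298.8] [0.328 0.176 0.004]
mark long_nozzle 0.67 [275.7 261.5] [0.457 0.087 0.004]
```

View pics/top0.png

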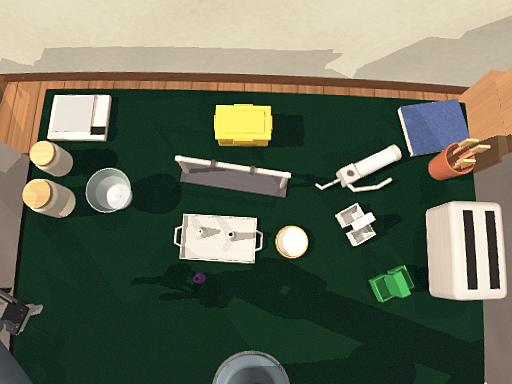

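View pics/side0.png

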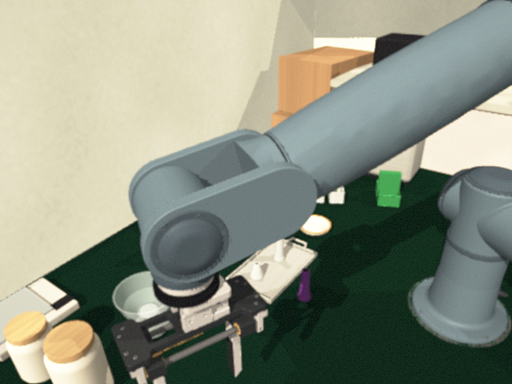

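```bash
cat > meas.py <<'E'
from h import *
C=cam("top"); z=np.load("top0.npz"); p,d=z['p'],z['d']
def box(c,r,w,h):
    m=np.zeros(d.shape,bool); m[r-h:r+h,c-w:c+w]=1; return m
P=cloud("top",box(356,224,28,28),d,C); T=P[(P[:,2]>.088)&(P[:,2]<.115)]
def rect(T):
    q=cv2.minAreaRect((T[:,:2]*1000).astype(np.float32)); print('rect',q,'n',len(T),'z',np.median(T[:,2])); return cv2.boxPoints(q)
rect(T); A=P[P[:,2]>.012]; rect(A)
P=cloud("top",box(233,178,70,35),d,C); T=P[(P[:,2]>.138)&(P[:,2]<.17)]; rect(T)
c=T[:,:2].mean(0); u,s,vt=np.linalg.svd(T[:,:2]-c); print('bar c',c,'dir',vt[0],'ang',np.arctan2(*vt[0][::-1]))
# base plate (z 4..12mm)
for lo,hi in((.004,.014),):
    Q=P[(P[:,2]>lo)&(P[:,2]<hi)]; rect(Q)
P=cloud("top",box(232,237,10,10),d,C); T=P[P[:,2]>.075]; print('nozzle top',np.median(T,0),len(T))
crop=np.hstack([cv2.resize(p[190:300,310:420],(390,390),interpolation=3),cv2.resize(p[190:300,175:285],(390,390),interpolation=3)])
cv2.imwrite("pics/crop0.png",crop)
E
python3 meas.py
```

```text
rect ((501.8739929199219, -311.9244384765625), (26.933624267578125, 69.63853454589844), 30.1993465423584) n 211 z 0.1005670107766641
rect ((502.7685546875, -313.10687255859375), (115.05244445800781, 74.16734313964844), 30.363004684448242) n 529 z 0.04258777180633031
rect ((643.0948486328125, 70.46334075927734), (330.33612060546875, 24.271442413330078), 83.0461654663086) n 643 z 0.150758648060322
bar c [0.64161497 0.07012389] dir [0.12080897 0.99267577] ang 1.4496915449158687
rect ((648.0032348632812, 75.75457763671875), (229.1924285888672, 455.54620361328125), 1.615667462348938) n 2579 z 0.008233714724261093
nozzle top [0.45699566 0.07033571 0.08972513] 37
```

View pics/crop0.png

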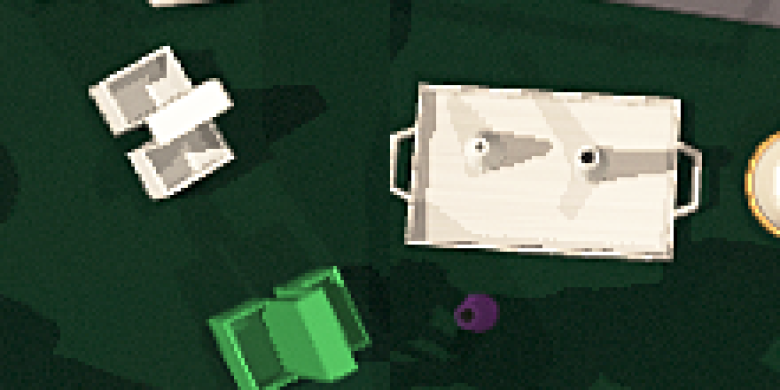

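Two candidates for the caddy: the metal one at (357,222) and a green one at (390,285). The metal one fits. For the long nozzle there are three: a metal one at (232,235) with its top 90 mm up, the short metal cone at (200,232), and a purple one at (198,279). The tall metal one fits. The enlarged crop confirms both choices.

I'll move above the caddy next.

Emit:
{"fn": "carry_out", "kwargs": {"plan": [[[1,-0.585,-0.734,-0.03,0,0,0],[1,-0.585,-0.734,-0.03,0,0,0],[1,-0.585,-0.734,-0.03,0,0,0],[1,-0.585,-0.734,-0.03,0,0,0],[1,-0.585,-0.734,-0.03,0,0,0],[1,-0.585,-0.734,-0.03,0,0,0],[1,-0.585,-0.734,-0.03,0,0,0],[1,-0.585,-0.734,-0.03,0,0,0],[1,-0.585,-0.734,-0.03,0,0,0],[1,-0.585,-0.734,-0.03,0,0,0],[1,-0.585,-0.734,-0.03,0,0,0],[1,-0.585,-0.734,-0.03,0,0,0],[1,-0.585,-0.734,-0.03,0,0,0],[1,-0.585,-0.734,-0.03,0,0,0],[1,-0.585,-0.734,-0.03,0,0,0],[1,-0.585,-0.734,-0.03,0,0,0],[1,-0.585,-0.734,-0.03,0,0,0],[1,-0.585,-0.734,-0.03,0,0,0],[1,-0.585,-0.734,-0.03,0,0,0],[1,-0.585,-0.734,-0.03,0,0,0]]]}}

```text
t: 2.97
ee_pos: [0.4539, -0.1327, 0.1992]
eef_rot: [0.0, 0.206, 0.979, -0.0]
wrist_force: [-0.2, 0.2, 0.5]
gripper_width: 0.0935
```

Emit:
{"fn": "carry_out", "kwargs": {"plan": [[[1,-0.585,-0.734,0,0,0,0],[1,-0.585,-0.734,0,0,0,0],[1,-0.585,-0.734,0,0,0,0],[1,-0.585,-0.734,0,0,0,0],[1,-0.585,-0.734,0,0,0,0],[1,0,0,0,0,0,0.95],[1,0,0,0,0,0,0.95],[1,0,0,0,0,0,0.95],[1,0,0,0,0,0,0.95],[1,0,0,0,0,0,0.95],[1,0,0,0,0,0,0.95],[1,0,0,0,0,0,0.95],[1,0,0,0,0,0,0.57],[1,0,0,0,0,0,0],[1,0,0,0,0,0,0],[1,0,0,0,0,0,0]]]}}

```text
t: 4.3
ee_pos: [0.5019, -0.3121, 0.1989]
eef_rot: [0.0, 0.498, 0.867, -0.0]
wrist_force: [-0.2, 0.5, 0.3]
gripper_width: 0.0943
```

```bash
cat >> h.py <<'E'
def togo(x,y,z,jaw):  # units to go, in current tool axes; jaw = angle of tool y (deg, mod 180)
    s=telemetry.read_state(); q=np.array(s['eef_rot']); M=R.from_quat(np.r_[q[1:],q[0]]).as_matrix()
    a=np.degrees(np.arctan2(M[1,1],M[0,1])); da=(jaw-a+90)%180-90
    e=np.degrees(np.arccos(-M[2,2]))
    print('t',s['t'],'tcp',np.round(s['ee_pos'],4),'jaw',round(a,2),'tilt',round(e,2),'w',round(s['gripper_width'],4),'F',np.round(s['wrist_force'],1))
    print('shift units',np.round(M.T@(np.array([x,y,z])-s['ee_pos'])/.04,3),'turn az',round(-da/5,3))
E
python3 - <<'E'
from h import *
togo(.502,-.312,.062,30.2)
C=cam("wrist"); p,d=eyes.snapshot("wrist"); cv2.imwrite("pics/w1.png",p)
P=cloud("wrist",np.ones(d.shape,bool),d,C)
T=P[(abs(P[:,2]-.1)<.008)&(np.hypot(P[:,0]-.502,P[:,1]+.312)<.055)]
print(len(T),T[:,2].mean() if len(T) else 0, T[:,:2].mean(0)); print(cv2.minAreaRect((T[:,:2]*1000).astype(np.float32)))
A=P[(P[:,2]>.02)&(P[:,2]<.11)&(np.hypot(P[:,0]-.502,P[:,1]+.312)<.075)]; print(cv2.minAreaRect((A[:,:2]*1000).astype(np.float32)))
E
```

```text
t 4.3 tcp [ 0.5019 -0.3121  0.1989] jaw 30.26 tilt 0.0 w 0.0943 F [-0.2  0.5  0.3]
shift units [1.000e-03 4.000e-03 3.422e+00] turn az 0.011
1931 0.10060044617368204 [ 0.50247429 -0.31234996]
((503.03912353515625, -313.0202331542969), (25.58245277404785, 69.55422973632812), 29.68501091003418)
((503.0826416015625, -313.0908508300781), (113.43211364746094, 71.1064453125), 29.663238525390625)
```

View pics/w1.png

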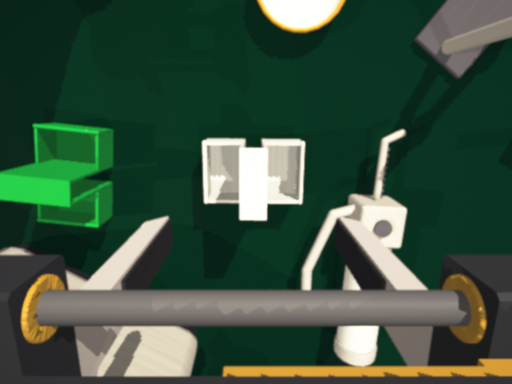

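The picture shows the metal caddy's top at about (253,183), centred between the fingers and square to them. I'll go down and grip it.

Emit:
{"fn": "carry_out", "kwargs": {"plan": [[[1,0,0,0.5,0,0,0.1],[1,0.02,0,0.5,0,0,0],[1,0,0,0.5,0,0,0],[1,0,0,0.5,0,0,0],[1,0,0,0.5,0,0,0],[1,0,0,0.5,0,0,0],[1,0,0,0.3,0,0,0],[1,0,0,0.1,0,0,0],[1,0,0,0,0,0,0],[0,0,0,0,0,0,0],[0,0,0,0,0,0,0],[0,0,0,0,0,0,0],[0,0,0,0,0,0,0],[0,0,0,0,0,0,0],[0,0,0,0,0,0,0],[0,0,0,0,0,0,0],[0,0,0,0,0,0,0],[0,0,0,0,0,0,0],[0,0,0,0,0,0,0],[0,0,0,0,0,0,0]]]}}

```text
t: 6.02
ee_pos: [0.5013, -0.3114, 0.0627]
eef_rot: [-0.0, 0.502, 0.865, -0.0]
wrist_force: [-0.9, 0.3, 2.6]
gripper_width: 0.0255
```

Run:
```python
from h import *
togo(.56,-.08,.24,-7)
```

```text
t 6.0167 tcp [ 0.5013 -0.3114  0.0627] jaw 29.69 tilt 0.02 w 0.0255 F [-0.9  0.3  2.6]
shift units [ 4.3    4.14  -4.432] turn az 7.339
```

Emit:
{"fn": "carry_out", "kwargs": {"plan": [[[0,0,0,-0.3,0,0,0],[0,0,0,-0.6,0,0,0],[0,0,0,-0.8,0,0,0],[0,0,0,-0.8,0,0,0],[0,0,0,-0.8,0,0,0.5],[0,0,0,-0.8,0,0,0.8],[0,0,0,-0.6,0,0,0.8],[0,0,0,-0.3,0,0,0.8],[0,0,0,0,0,0,0.8],[0,0,0,0,0,0,0.8],[0,0,0,0,0,0,0.8],[0,0,0,0,0,0,0.8],[0,0,0,0,0,0,0.8],[0,0,0,0,0,0,0.44],[0,0,0,0,0,0,0]]]}}

```text
t: 7.27
ee_pos: [0.501, -0.3109, 0.2625]
eef_rot: [-0.001, 0.749, 0.662, -0.0]
wrist_force: [0.9, -0.3, -4.7]
gripper_width: 0.0256
```

Emit:
{"fn": "carry_out", "kwargs": {"plan": [[[0,0.3,0.07,0,0,0,0],[0,0.5,0.12,0,0,0,0],[0,0.7,0.17,0,0,0,0],[0,0.8,0.19,0,0,0,0],[0,0.8,0.19,0,0,0,0],[0,0.8,0.19,0,0,0,0],[0,0.8,0.19,0,0,0,0],[0,0.8,0.19,0,0,0,0],[0,0.8,0.19,0,0,0,0],[0,0.8,0.19,0,0,0,0],[0,0.8,0.19,0,0,0,0],[0,0.7,0.17,0,0,0,0],[0,0.5,0.12,0,0,0,0],[0,0.4,0.1,0,0,0,0],[0,0.2,0.06,0,0,0,0],[0,0,0,0,0,0,0],[0,0,0,0,0,0,0],[0,0,0,0,0,0,0]]]}}

```text
t: 8.77
ee_pos: [0.6409, 0.0615, 0.2628]
eef_rot: [-0.0, 0.749, 0.662, -0.0]
wrist_force: [-0.2, -0.3, -4.1]
gripper_width: 0.0255
```

Run:
```python
from h import *
togo(.643,.0705,.26,-7)
C=cam("wrist"); p,d=eyes.snapshot("wrist"); cv2.imwrite("pics/w2.png",p); np.savez("w2.npz",p=p,d=d)
P=cloud("wrist",np.ones(d.shape,bool),d,C)
T=P[(abs(P[:,2]-.15)<.004)&(abs(P[:,0]-.643)<.04)&(abs(P[:,1]-.07)<.19)]
print('bar',len(T),T.mean(0),cv2.minAreaRect((T[:,:2]*1000).astype(np.float32)))
l=cv2.fitLine(T[:,:2].astype(np.float32),cv2.DIST_HUBER,0,.01,.01).ravel(); print('line',l,np.degrees(np.arctan2(l[1],l[0])))
H=P[(P[:,2]>.1535)&(P[:,2]<.162)&(abs(P[:,0]-.643)<.04)&(abs(P[:,1]-.07)<.1)]; print('collars',len(H)); 
for s in(-1,1):
    G=H[(H[:,1]-.07)*s>0]
    if len(G): print(np.percentile(G,[2,50,98],axis=0).round(4))
K=P[(P[:,2]>.275)&(P[:,2]<.325)&(np.hypot(P[:,0]-.643,P[:,1]-.07)<.06)]; print('caddy top',len(K)); 
if len(K):print(cv2.minAreaRect((K[:,:2]*1000).astype(np.float32)),np.percentile(K[:,2],[2,50,98]))
z=np.load("top0.npz");d=z['d'];m=np.zeros(d.shape,bool);m[140:215,160:310]=1;P=cloud("top",m,d)
T=P[(abs(P[:,2]-.151)<.004)]; l=cv2.fitLine(T[:,:2].astype(np.float32),cv2.DIST_HUBER,0,.01,.01).ravel(); print('top line',l,len(T),cv2.minAreaRect((T[:,:2]*1000).astype(np.float32)))
```

```text
t 8.7667 tcp [0.6409 0.0615 0.2628] jaw -7.04 tilt 0.04 w 0.0255 F [-0.2 -0.3 -4.1]
shift units [0.228 0.024 0.07 ] turn az -0.008
bar 2210 [0.65398324 0.14902903 0.15066531] ((652.72705078125, 142.90838623046875), (159.77487182617188, 24.00702667236328), 83.5811996459961)
line [0.12673756 0.99193627 0.65398324 0.14902903] 82.71889
collars 240
[[0.6416 0.1198 0.1536]
 [0.6506 0.1252 0.1563]
 [0.6597 0.1309 0.1587]]
caddy top 6352
((641.771484375, 61.60791015625), (65.82504272460938, 49.7493782043457), 83.46475982666016) [0.29758916 0.30071892 0.32222251]
top line [0.12064532 0.9926957  0.6423403  0.070291  ] 513 ((643.1559448242188, 70.96417999267578), (329.32696533203125, 24.271442413330078), 83.0461654663086)
```

View pics/w2.png

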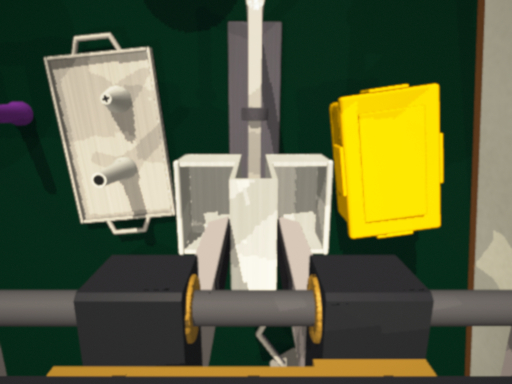

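The bar runs at (255,60–170) with its collar at (255,113), and the caddy slot is in line with it. My estimates for the bar's middle, from the wrist and top cameras, agree to 1–2 mm. I'll correct for the offset and lower.

Emit:
{"fn": "carry_out", "kwargs": {"plan": [[[0,0.15,0.015,0,0,0,0.02],[0,0.125,0.015,0,0,0,0],[0,0,0,0.2,0,0,0],[0,0,0,0.3,0,0,0],[0,0,0,0.3,0,0,0],[0,0,0,0.3,0,0,0],[0,0,0,0.2,0,0,0],[0,0,0,0.2,0,0,0],[0,0,0,0.2,0,0,0],[0,0,0,0.2,0,0,0],[0,0,0,0,0,0,0]]]}}

```text
t: 9.73
ee_pos: [0.6427, 0.0731, 0.1845]
eef_rot: [-0.001, 0.75, 0.662, -0.001]
wrist_force: [-0.7, -0.4, -4.9]
gripper_width: 0.0253
```

Emit:
{"fn": "carry_out", "kwargs": {"plan": [[[0,0,0,0.2,0,0,0],[0,0,0,0.3,0,0,0],[0,0,0,0.3,0,0,0],[0,0,0,0.3,0,0,0],[0,0,0,0.2,0,0,0],[0,0,0,0.15,0,0,0],[0,0,0,0.1,0,0,0],[0,0,0,0.08,0,0,0],[0,0,0,0,0,0,0],[0,0,0,0,0,0,0]]]}}

```text
t: 10.57
ee_pos: [0.6441, 0.0731, 0.122]
eef_rot: [0.0, 0.75, 0.662, 0.0]
wrist_force: [0.3, 0.8, -4.7]
gripper_width: 0.0253
```

Emit:
{"fn": "carry_out", "kwargs": {"plan": [[[0,0,0,0.05,0,0,0],[0,0,0,0.03,0,0,0],[0,0,0,0.02,0,0,0],[0,0,0,0,0,0,0],[0,0,0,0,0,0,0]]]}}

```text
t: 10.98
ee_pos: [0.6438, 0.0731, 0.1177]
eef_rot: [0.0, 0.75, 0.662, -0.0]
wrist_force: [0.0, -0.3, -3.4]
gripper_width: 0.0254
```

Emit:
{"fn": "carry_out", "kwargs": {"plan": [[[0,0,0,0.04,0,0,0],[0,0,0,0.02,0,0,0],[0,0,0,0,0,0,0],[0,0,0,0,0,0,0]]]}}

```text
t: 11.32
ee_pos: [0.6441, 0.0731, 0.1158]
eef_rot: [0.0, 0.75, 0.662, 0.0]
wrist_force: [-1.0, 0.0, -1.1]
gripper_width: 0.0255
```

Emit:
{"fn": "carry_out", "kwargs": {"plan": [[[0,0,0,0.02,0,0,0],[0,0,0,0,0,0,0],[0.5,0,0,0,0,0,0],[0.7,0,0,0,0,0,0],[0.7,0,0,0,0,0,0],[0.7,0,0,0,0,0,0],[0.7,0,0,0,0,0,0],[0.7,0,0,0,0,0,0],[0.7,0,0,0,0,0,0],[0.7,0,0,-0.3,0,0,0],[0.7,0,0,-0.5,0,0,0],[0.7,0,0,-0.7,0,0,0],[0.7,0,0,-0.7,0,0,0],[0.7,0,0,-0.7,0,0,0],[0.7,0,0,-0.7,0,0,0],[0.7,0,0,0,0,0,0],[0.7,0,0,0,0,0,0]]]}}

```text
t: 12.73
ee_pos: [0.6451, 0.073, 0.2617]
eef_rot: [0.002, 0.75, 0.662, 0.002]
wrist_force: [-0.6, -0.1, 0.3]
gripper_width: 0.0658
```

```bash
cat > cad.py <<'E'
from h import *
# fit hung caddy: roof rect, pocket rims; rail frame at (.6433,.0703), y axis at 82.9 deg
o=np.array([.6433,.0703]); a=np.radians(82.9); ey=np.array([np.cos(a),np.sin(a)]); ex=np.array([ey[1],-ey[0]])
def hung(n,p,d,C):
    P=cloud(n,np.ones(d.shape,bool),d,C); Q=np.c_[(P[:,:2]-o)@ex,(P[:,:2]-o)@ey,P[:,2]]
    T=Q[(abs(Q[:,0])<.03)&(abs(Q[:,1])<.06)&(Q[:,2]>.146)&(Q[:,2]<.165)]
    r=cv2.minAreaRect((T[:,:2]*1000).astype(np.float32)); print(n,'roof z',np.median(T[:,2]),'rect in rail mm',np.round(np.r_[r[0],r[1],r[2]],1))
    W=Q[(abs(Q[:,0])<.065)&(abs(Q[:,1])<.042)&(Q[:,2]>.075)&(Q[:,2]<.105)]
    for s in(-1,1):
        G=W[W[:,0]*s>.02]
        if len(G)>20: print(' rim side',s,'z98',np.percentile(G[:,2],[90,97]).round(4),'y',np.percentile(G[:,1],[1,99]).round(4),'x',np.percentile(G[:,0],[1,99]).round(4))
E
python3 - <<'E'
from cad import *
togo(.457,.0703,.2,-7)
for n in("wrist","top"):
    C=cam(n); p,d=eyes.snapshot(n); cv2.imwrite(f"pics/{n}3.png",p); hung(n,p,d,C)
    for m in mark_of(n,"long_nozzle")[:3]: print(m['conf'],m['location'],at_z(n,[m['location']],.004,C)[0].round(4))
    P=cloud(n,np.ones(d.shape,bool),d,C); T=P[(abs(P[:,0]-.457)<.03)&(abs(P[:,1]-.07)<.03)&(P[:,2]>.08)&(P[:,2]<.095)]
    print('nozzle top',len(T),np.median(T,0), T.min(0),T.max(0)) if len(T) else 0
w=cv2.resize(cv2.imread("pics/wrist3.png"),(512,384)); t=cv2.resize(cv2.imread("pics/top3.png")[140:270,170:300],(384,384)); cv2.imwrite("pics/c3.png",cv2.resize(np.hstack([w,t]),(800,343)))
E
```

```text
t 12.7333 tcp [0.6451 0.073  0.2617] jaw -7.1 tilt 0.31 w 0.0658 F [-0.6 -0.1  0.3]
shift units [-0.65  -4.666  1.517] turn az -0.021
wrist roof z 0.1534965465522966 rect in rail mm [  1.2  -0.2 119.6  26.4  89.9]
 rim side -1 z98 [0.0953 0.0961] y [-0.0337  0.0357] x [-0.055  -0.0209]
 rim side 1 z98 [0.0953 0.0959] y [-0.0339  0.0359] x [0.0207 0.058 ]
0.7 [16.7, 123.5] [0.3286 0.1619 0.004 ]
0.63 [121.5, 177.8] [0.4556 0.0685 0.004 ]
nozzle top 235 [0.46065936 0.07242117 0.08944544] [0.44997624 0.06337284 0.08017384] [0.46804738 0.08073229 0.09230533]
top roof z 0.1538997604309613 rect in rail mm [ -0.7 -53.8  24.5  11.9   0.6]
```

View pics/c3.png

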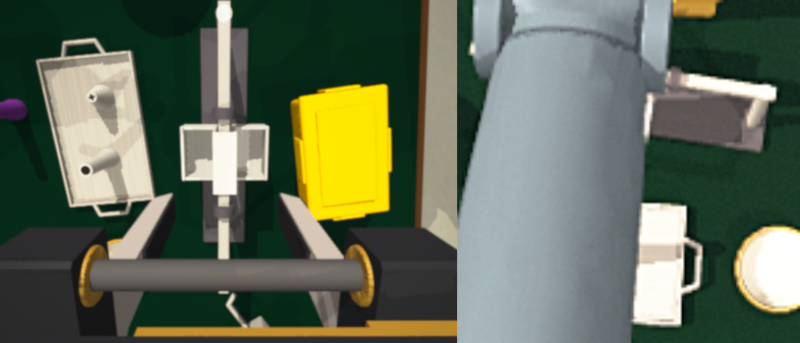

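The caddy hangs between the collars at wrist picture (225,155). Its roof is at z 0.1535, both rims are level, and its offset is about 1 mm. I'll move to the long nozzle at about (85,170) in the same picture.

Emit:
{"fn": "carry_out", "kwargs": {"plan": [[[0.7,-0.1,-0.6,0,0,0,0],[0.7,-0.1,-0.8,0,0,0,0],[0.7,-0.1,-0.8,0,0,0,0],[0.7,-0.1,-0.8,0,0,0,0],[0.7,-0.1,-0.8,0.1,0,0,0],[0.7,-0.13,-0.84,0.2,0,0,0],[0.7,0,0,0.2,0,0,-0.5],[0.7,0,0,0.2,0,0,-1],[0.7,0,0,0.2,0,0,-1],[0.7,0,0,0.2,0,0,-1],[0.7,0,0,0.2,0,0,-1],[0.7,0,0,0.2,0,0,-1],[0.7,0,0,0,0,0,-1],[0.7,0,0,0,0,0,-1],[0.7,0,0,0,0,0,-1],[0.7,0,0,0,0,0,-1],[0.7,0,0,0,0,0,-1],[0.7,0,0,0,0,0,-1],[0.7,0,0,0,0,0,-1],[0.7,0,0,0,0,0,-1]]]}}

```text
t: 14.6
ee_pos: [0.4556, 0.0711, 0.197]
eef_rot: [-0.001, 0.253, 0.967, -0.0]
wrist_force: [0.1, -0.2, 0.1]
gripper_width: 0.0661
```

Emit:
{"fn": "carry_out", "kwargs": {"plan": [[[0.7,0,0,0,0,0,-1],[0.7,0,0,0,0,0,-1],[0.7,0,0,0,0,0,-1],[0.7,0,0,0,0,0,-1],[0.7,0,0,0,0,0,-0.5],[0.7,0,0,0,0,0,0],[0.7,0,0,0,0,0,0]]]}}

```text
t: 15.18
ee_pos: [0.4559, 0.0711, 0.1975]
eef_rot: [-0.001, 0.063, 0.998, 0.0]
wrist_force: [-0.4, 0.2, -0.3]
gripper_width: 0.066
```

Run:
```python
from h import *
togo(.458,.071,.048,82.9)
n="wrist";C=cam(n); p,d=eyes.snapshot(n); cv2.imwrite("pics/w4.png",p)
P=cloud(n,np.ones(d.shape,bool),d,C); B=(abs(P[:,0]-.458)<.03)&(abs(P[:,1]-.07)<.03)
for lo,hi in((.085,.096),(.04,.085),(.008,.03)):
    T=P[B&(P[:,2]>lo)&(P[:,2]<hi)]
    if len(T): print(lo,len(T),np.median(T,0).round(4),np.percentile(T,[2,98],axis=0).round(4).tolist())
for m in cut_out(n,"long_nozzle")[:2]: 
    print(m['conf'],m['bbox'])
```

```text
t 15.1833 tcp [0.4559 0.0711 0.1975] jaw 82.82 tilt 0.11 w 0.066 F [-0.4  0.2 -0.3]
shift units [-0.059  0.005  3.736] turn az -0.016
0.085 269 [0.4567 0.0713 0.0897] [[0.4488, 0.063, 0.0863], [0.4652, 0.0792, 0.0912]]
0.04 192 [0.449  0.0729 0.0636] [[0.4464, 0.061, 0.0411], [0.4572, 0.0815, 0.0845]]
0.008 203 [0.4478 0.0725 0.0176] [[0.4421, 0.0562, 0.01], [0.4649, 0.086, 0.0278]]
0.77 [252.9, 172.9, 28.4, 31.6]
0.73 [325.6, 39.9, 41.4, 40.7]
```

View pics/w4.png

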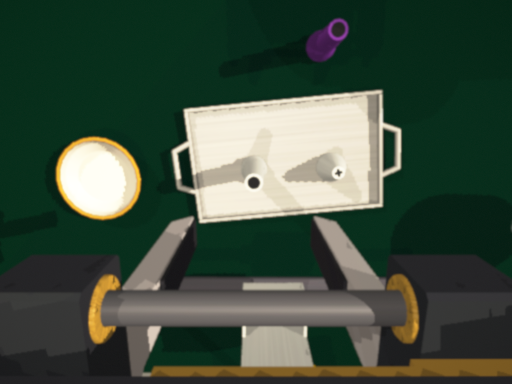

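The nozzle's top is at (254,182), centred between the fingers and clear of the short nozzle at (337,172). I'll go down and grip it.

Emit:
{"fn": "carry_out", "kwargs": {"plan": [[[0.7,-0.03,0,0.4,0,0,0],[0.7,0,0,0.5,0,0,0],[0.7,0,0,0.5,0,0,0],[0.7,0,0,0.5,0,0,0],[0.7,0,0,0.5,0,0,0],[0.7,0,0,0.5,0,0,0],[0.7,0,0,0.4,0,0,0],[0.7,0,0,0.3,0,0,0],[0.7,0,0,0.14,0,0,0],[0.7,0,0,0,0,0,0],[0.7,0,0,0,0,0,0],[0,0,0,0,0,0,0],[0,0,0,0,0,0,0],[0,0,0,0,0,0,0],[0,0,0,0,0,0,0],[0,0,0,0,0,0,0],[0,0,0,0,0,0,0],[0,0,0,0,0,0,0]]]}}

```text
t: 16.78
ee_pos: [0.4578, 0.0709, 0.0489]
eef_rot: [0.0, 0.062, 0.998, -0.0]
wrist_force: [-1.1, 0.6, 0.3]
gripper_width: 0.0228
```

Emit:
{"fn": "carry_out", "kwargs": {"plan": [[[0,0,0,0,0,0,0],[0,0,0,0,0,0,0],[0,0,0,-0.2,0,0,0],[0,0,0,-0.4,0,0,0],[0,0,0,-0.6,0,0,0],[0,0,0,-0.6,0,0,0],[0,0,0,-0.6,0,0,0],[0,0,0,-0.6,0,0,0],[0,0,0,-0.4,0,0,0],[0,0,0,-0.1,0,0,0],[0,0,0,0,0,0,0],[0,0,0,0,0,0,0]]]}}

```text
t: 17.78
ee_pos: [0.4572, 0.0709, 0.1881]
eef_rot: [-0.001, 0.062, 0.998, 0.0]
wrist_force: [0.2, -0.6, -0.7]
gripper_width: 0.0172
```

Run:
```python
from cad import *
t=o+ex*-.0325+ey*.001; print('target',t)
togo(t[0],t[1],.19,82.9)
n="wrist";C=cam(n); p,d=eyes.snapshot(n); cv2.imwrite("pics/w5.png",p)
hung(n,p,d,C)
s=telemetry.read_state()['ee_pos'];P=cloud(n,np.ones(d.shape,bool),d,C)-s
for lo,hi in((.03,.06),(.0,.03),(-.03,0),(-.05,-.03),(-.06,-.03)):
    T=P[(np.hypot(P[:,0],P[:,1])<.025)&(P[:,2]>lo)&(P[:,2]<hi)]
    if len(T): print(lo,len(T),np.median(T,0).round(4),np.percentile(T,[2,98],axis=0).round(4).tolist())
```

```text
target [0.61117281 0.07530938]
t 17.7833 tcp [0.4572 0.0709 0.1881] jaw 82.89 tilt 0.07 w 0.0172 F [ 0.2 -0.6 -0.7]
shift units [-3.806  0.585 -0.052] turn az -0.002
wrist roof z nan rect in rail mm [0. 0. 0. 0. 0.]
 rim side -1 z98 [0.0943 0.0946] y [-0.0345 -0.0316] x [-0.0305 -0.0201]
0.03 1896 [-0.0061  0.0004  0.042 ] [[-0.011, -0.0176, 0.0319], [0.0076, 0.0201, 0.0593]]
0.0 507 [-0.0087  0.0016  0.0158] [[-0.0105, -0.0087, 0.0006], [-0.0025, 0.0102, 0.0293]]
-0.03 508 [-0.0096  0.0019 -0.0181] [[-0.0127, -0.0124, -0.0299], [0.0028, 0.0129, -0.0006]]
-0.05 335 [-0.0113  0.0023 -0.0327] [[-0.0158, -0.0146, -0.043], [0.0071, 0.0154, -0.0301]]
-0.06 335 [-0.0113  0.0023 -0.0327] [[-0.0158, -0.0146, -0.043], [0.0071, 0.0154, -0.0301]]
  return _methods._mean(a, axis=axis, dtype=dtype,
  ret = ret.dtype.type(ret / rcount)
```

View pics/w5.png

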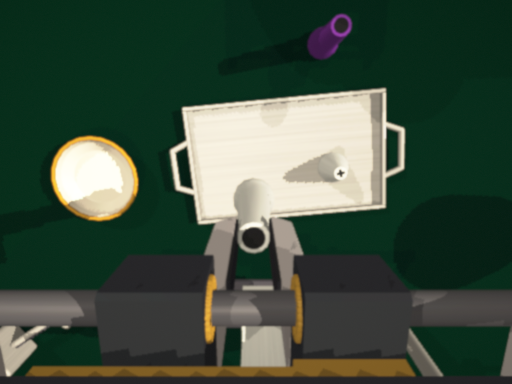

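Nozzle is held upright between the fingers at (253,215), with its foot about 45 mm below the TCP. I'll carry it above the pocket.

Emit:
{"fn": "carry_out", "kwargs": {"plan": [[[0,-0.3,0.045,0,0,0,0],[0,-0.45,0.07,0,0,0,0],[0,-0.5,0.08,0,0,0,0],[0,-0.5,0.08,0,0,0,0],[0,-0.5,0.08,0,0,0,0],[0,-0.5,0.08,0,0,0,0],[0,-0.45,0.07,0,0,0,0],[0,-0.35,0.05,0,0,0,0],[0,-0.2,0.02,0,0,0,0],[0,-0.06,0.01,0,0,0,0],[0,0,0,0,0,0,0],[0,0,0,0,0,0,0],[0,0,0,0,0,0,0]]]}}

```text
t: 18.92
ee_pos: [0.6111, 0.0753, 0.1887]
eef_rot: [-0.0, 0.062, 0.998, -0.0]
wrist_force: [0.7, 0.4, -0.6]
gripper_width: 0.0174
```

Run:
```python
from cad import *
togo(.6112,.0753,.101,82.9)
n="wrist";C=cam(n); p,d=eyes.snapshot(n); cv2.imwrite("pics/w6.png",p)
P=cloud(n,np.ones(d.shape,bool),d,C); Q=np.c_[(P[:,:2]-o)@ex,(P[:,:2]-o)@ey,P[:,2]]
s=np.array(telemetry.read_state()['ee_pos']); q=np.r_[(s[:2]-o)@ex,(s[:2]-o)@ey]; print('tcp in rail',q)
D=np.hypot(Q[:,0]-q[0],Q[:,1]-q[1])
for lo in np.arange(-.07,.045,.01):
    T=Q[(D<.022)&(Q[:,2]-s[2]>lo)&(Q[:,2]-s[2]<lo+.01)]
    if len(T)>5: print(round(lo,3),len(T),'y',np.percentile(T[:,1],[2,98]).round(4),'x',np.percentile(T[:,0],[2,98]).round(4),'zmin',(T[:,2].min()-s[2]).round(4))
W=Q[(Q[:,2]>.088)&(Q[:,2]<.1)&(abs(Q[:,1])<.05)&(abs(Q[:,0])<.07)]; print('rim',len(W),np.percentile(W,[1,99],axis=0).round(4).tolist())
```

```text
t 18.9167 tcp [0.6111 0.0753 0.1887] jaw 82.9 tilt 0.04 w 0.0174 F [ 0.7  0.4 -0.6]
shift units [-0.004 -0.     2.191] turn az -0.001
tcp in rail [-0.03245094  0.00100988]
-0.05 46 y [-0.0134  0.0157] x [-0.0487 -0.0374] zmin -0.0446
-0.04 339 y [-0.0137  0.016 ] x [-0.0486 -0.0262] zmin -0.0399
-0.03 193 y [-0.0113  0.0137] x [-0.0458 -0.0308] zmin -0.03
-0.02 131 y [-0.0097  0.012 ] x [-0.0446 -0.0362] zmin -0.0199
-0.01 147 y [-0.0092  0.0115] x [-0.0442 -0.0365] zmin -0.01
0.0 163 y [-0.0088  0.0111] x [-0.0437 -0.0359] zmin 0.0
0.01 170 y [-0.0082  0.0106] x [-0.0431 -0.036 ] zmin 0.01
0.02 176 y [-0.0073  0.0096] x [-0.0426 -0.0368] zmin 0.0202
0.03 485 y [-0.015   0.0173] x [-0.0421 -0.0247] zmin 0.03
0.04 1011 y [-0.0172  0.0193] x [-0.042  -0.0254] zmin 0.04
rim 922 [[-0.0556, -0.0345, 0.0882], [0.0557, 0.0353, 0.0989]]
```

View pics/w6.png

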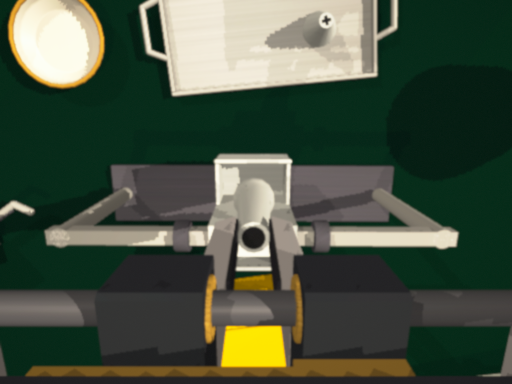

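The nozzle's foot centre is at x = -32.6 mm in the rail frame, and the pocket's centre is at about -33 mm. They line up, so I'll lower it.

Emit:
{"fn": "carry_out", "kwargs": {"plan": [[[0,0,0,0.2,0,0,0],[0,0,0,0.3,0,0,0],[0,0,0,0.3,0,0,0],[0,0,0,0.3,0,0,0],[0,0,0,0.3,0,0,0],[0,0,0,0.3,0,0,0],[0,0,0,0.2,0,0,0],[0,0,0,0.1,0,0,0],[0,0,0,0.05,0,0,0],[0,0,0,0,0,0,0],[0,0,0,0,0,0,0],[0,0,0,0,0,0,0]]]}}

```text
t: 19.97
ee_pos: [0.6125, 0.0752, 0.1077]
eef_rot: [0.001, 0.062, 0.998, -0.0]
wrist_force: [-0.8, 0.7, 0.6]
gripper_width: 0.0174
```

Emit:
{"fn": "carry_out", "kwargs": {"plan": [[[0,0,0,0.08,0,0,0],[0,0,0,0.04,0,0,0],[0,0,0,0,0,0,0],[0,0,0,0,0,0,0]]]}}

```text
t: 20.3
ee_pos: [0.6117, 0.0753, 0.1019]
eef_rot: [-0.0, 0.062, 0.998, -0.0]
wrist_force: [-0.2, -0.2, -0.3]
gripper_width: 0.0166
```

Emit:
{"fn": "carry_out", "kwargs": {"plan": [[[0,0,0,0.02,0,0,0],[0,0,0,0,0,0,0],[0.3,0,0,0,0,0,0],[0.4,0,0,0,0,0,0],[0.5,0,0,0,0,0,0],[0.5,0,0,0,0,0,0],[0.5,0,0,0,0,0,0],[0.5,0,0,0,0,0,0],[0.5,0,0,0,0,0,0],[0.5,0,0,-0.3,0,0,0],[0.5,0,0,-0.5,0,0,0],[0.5,0,0,-0.6,0,0,0],[0.5,0,0,-0.6,0,0,0],[0.5,0,0,-0.6,0,0,0],[0.5,0,0,-0.6,0,0,0],[0.5,0,0,0,0,0,0],[0.5,0,0,0,0,0,0]]]}}

```text
t: 21.72
ee_pos: [0.6129, 0.0752, 0.2317]
eef_rot: [0.002, 0.062, 0.998, -0.0]
wrist_force: [-0.2, -0.3, -0.9]
gripper_width: 0.0472
```

Run:
```python
from cad import *
togo(.6112,.0753,.23,82.9)
n="wrist";C=cam(n); p,d=eyes.snapshot(n); cv2.imwrite("pics/w7.png",p); hung(n,p,d,C)
P=cloud(n,np.ones(d.shape,bool),d,C); Q=np.c_[(P[:,:2]-o)@ex,(P[:,:2]-o)@ey,P[:,2]]
for lo in (.06,.1,.115,.13,.137):
    T=Q[(np.hypot(Q[:,0]+.033,Q[:,1])<.019)&(Q[:,2]>lo)&(Q[:,2]<lo+.012)]
    if len(T)>5: print(lo,len(T),'y',np.percentile(T[:,1],[2,98]).round(4),'x',np.percentile(T[:,0],[2,98]).round(4),'z',T[:,2].max().round(4))
for n2 in("side",):
    p2,_=eyes.snapshot(n2); 
cv2.imwrite("pics/c7.png",np.hstack([cv2.resize(p,(400,300)),cv2.resize(p2,(400,300))]))
```

```text
t 21.7167 tcp [0.6129 0.0752 0.2317] jaw 82.9 tilt 0.24 w 0.0472 F [-0.2 -0.3 -0.9]
shift units [ 0.043 -0.003  0.042] turn az -0.001
wrist roof z 0.1534212364886 rect in rail mm [  0.4  -0.  120.   27.4  89.7]
 rim side -1 z98 [0.0957 0.0988] y [-0.0344  0.0352] x [-0.0561 -0.0207]
 rim side 1 z98 [0.0954 0.096 ] y [-0.0343  0.0346] x [0.0393 0.0561]
0.06 162 y [-0.0139  0.0168] x [-0.047  -0.0243] z 0.0719
0.1 51 y [-0.0085  0.0111] x [-0.0428 -0.0359] z 0.1117
0.115 59 y [-0.0081  0.0107] x [-0.0423 -0.0348] z 0.1269
0.13 216 y [-0.0074  0.0101] x [-0.0412 -0.0239] z 0.142
0.137 298 y [-0.0066  0.0092] x [-0.0408 -0.0244] z 0.1436
```

View pics/c7.png

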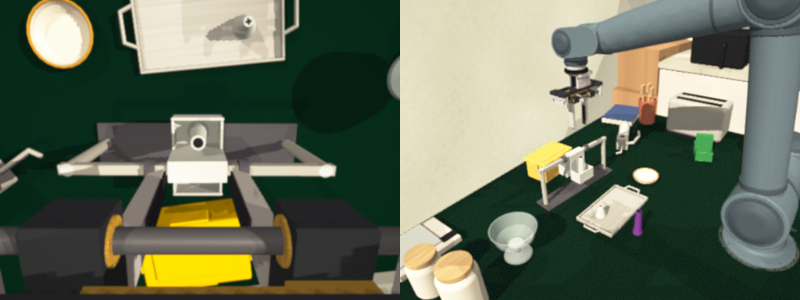

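The nozzle stands upright in the robot-side pocket, at wrist picture (197,140). Its top is at z 0.142 and its axis at x about -33 mm. The caddy is level and the gripper is clear, so I'll let it settle briefly and hand in.

Emit:
{"fn": "carry_out", "kwargs": {"plan": [[[0.5,0,0,-0.5,0,0,0],[0.5,0,0,0,0,0,0],[0.5,0,0,0,0,0,0],[0.5,0,0,0,0,0,0],[0.5,0,0,0,0,0,0],[0.5,0,0,0,0,0,0],[0.5,0,0,0,0,0,0]]]}}

```text
t: 22.4
ee_pos: [0.6115, 0.0753, 0.2484]
eef_rot: [-0.001, 0.062, 0.998, 0.0]
wrist_force: [0.4, -0.8, 0.5]
gripper_width: 0.0468
```

```bash
python3 -c "
from h import *
print(workorder.hand_in())"
```

```text
the job is handed in; nothing more can be done
None
```

I hung the metal caddy astride the bar between the collars and let go of it. I then stood the long nozzle, wide end down, in the pocket on the robot's side. The job was handed in at about 22.4 s of the 67 s allowed, and the system gave no verdict.

- **Caddy:** the last wrist picture put its roof at z 0.153 and both pocket rims level at about 0.096. It sits within about 1 mm of the bar's middle.
- **Nozzle:** it was upright, with its axis about 33 mm to the robot's side of the bar and its top at z 0.142. That puts its foot on the pocket floor.
- **Everything else:** the arm came near nothing else, and the short nozzle, tray and dish looked in place in the last pictures. I did not re-measure the other things.
- **Reading that disagreed:** while gripping the nozzle the finger opening read about 17 mm, where about 20.5 mm was expected. The depth profile showed no slip, so I went on.

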